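# Clamp the bench block into its corner

## Robot

A 6-joint arm with a two-finger parallel gripper is mounted at the origin on the work surface. World frame = base frame: x ahead of the robot, y to its left, z up, the work surface at z = 0. Lengths are in m, angles in rad, forces in N, time in s.
With the tool pointing down it reaches from about 0.375 to 0.9 m from the base axis. Payload 3.1 kg.
Tool frame: the origin (TCP) lies midway between the tips of the shut fingers; the grasp point (between the pads) lies 19 mm behind it; z points along the fingers, y is the line along which they close (so a half turn about z gives the same grasp; the last joint's range is limited). The gripper opens to 85 mm and grips with 20 to 120 N. Pads are 22 mm wide; open, the fingers measure 114 mm over their backs; the gripper's body (76 mm by 85 mm) begins 54 mm behind the grasp point. The pads swing forward as they close: fully open they stand 13 mm farther back than shut.
Start: joints at [1.093, 0.527, 1.433, -0, 1.181, -0.178], TCP at [0.184, 0.597, 0.231] pointing down, gripper open.
Joint ranges: [-3.08, 3.08], [-0.75, 2.2], [0.22, 2.44], [-1.43, 4.57], [0, 2.65], [-2.85, 2.85]. Speed limits (rad/s): [2.79, 2.79, 3.14, 3.14, 3.14, 3.14].

## Interface

Orientations are given as a unit quaternion [x, y, z, w].
In Python, from station import manip gives the robot as it stands. The module is installed in compiled form; this text tells all that it offers.
- The arm moves only by the tool apply_moves, never from a script. Its arguments are lists of equal length, an entry for each row: "claw": the gripper's target within -1 to 1 (fully open at 1, half-way at 0, shut at -1); "travel": the shift along the tool's x, y, z scaled (see below), a list of three; "turn": the turn, a rotation vector about the tool's x, y, z scaled (see below), a list of three. In form: {"claw": [claw, ...], "travel": [[dx, dy, dz], ...], "turn": [[rx, ry, rz], ...]}. A call has 1 to 5 rows; each row is the pose to reach, as a shift and turn from the pose commanded when the call began, along the tool's axes at that moment, turning the shorter way round; what a row does not reach only later rows make up. The controller multiplies each number of a shift by 800 mm and each number of a turn by 180 degrees. A row lasts 1/12 s, in which the tool goes at most 41.7 mm and 7.16 degrees, less where a joint would pass 70% of its speed; a pose out of reach is approached as far as the arm can. A call with a number of a shift or a turn outside -1 to 1 is refused whole. A call with a gripper value outside its range is refused whole. The fingers move at their own pace and stop on an object; "newtons" is the grip in N (left out, the last holds). Time passes only in rows, so rows that repeat a pose let the fingers close. It gives the time, the measured TCP pose, the force, the opening and the grip force at its end, in the units of the state.
- manip.sense(): the state, without advancing time (a new reading comes with each control period).
- manip.snapshot(name): name is "scene" or "side" or "wrist"; returns a dict with "pixels" (400x640x3 uint8, red, green, blue), "depth" (400x640 float32, m along the optical axis (not along the pixel's ray), 0 where there is no reading), "intrinsics" (3x3 intrinsics, pixels), "k1" (the pictures are not rectified: a ray, as slopes to the right and down, at radius r is drawn at 1 + k1 r^2 times it, then the intrinsics apply), "R" (3x3) and "t" (3): a world point X has camera coordinates R X + t. Camera axes: x right, y down, z forward; pixel columns grow to the right and rows downward; lengths in m; the calibration is good to about 2 mm. A picture is of the moment at which its call begins.
- manip.sign_off(): hands the job in; it is judged then, once.
The state is a dict: "t": time; "q": joint angles; "qd": joint speeds; "tau": joint torques, N m; "tcp_pos": TCP position; "tool_rot": TCP orientation; "force": force on the tool from outside, world axes, zero at the start; "ft_torque": the same for the moment, N m; "finger_gap": opening from 0.0 (shut) to 1.0 (fully open); "gripper_force": force on a finger pad.
Only numpy, scipy, OpenCV 4.12 (cv2) and the standard library are available. Lean on these libraries where they do the work, as an engineer would, in place of code of your own. Each camera call takes 0.05 s, during which the arm holds its last target. There are 200 camera calls.

## Task

Slide the square steel-faced bench block across the bench, without lifting it, into the corner of the wooden fixture so that it sits snugly against both the wide rail and the short end stop. Then take the keyhole hold-down plate by its upright rib, lower its large opening over the stud head until the plate lies flat on the rail, and slide it towards the block until the stud is fully home in the narrow end of the slot and the plate's nose covers the block's edge. Leave the tape ring, the tin and the emery stick where they are.

Things in the scene. Friction and masses are not known exactly. Their poses are not given: they have to be found in the camera images.
- block_center (a point): Centre of the loose bench block, 90 x 90 mm square and 24 mm high (black nylon below, steel face on top), about 0.75 kg, too wide to grasp, lying on the bench; the point is 12 mm above its underside, x and y normal to its sides, z up.
- seat (a point): Where the block's centre belongs: a point fixed to the pale wooden L-shaped fixture (fixed to the bench, place and yaw vary), 12 mm above the bench. In this point's own axes (z up): the wide rail is 26 mm high and fills x from +45 to +140 mm, y from -60 to +70 mm; the short end stop, also 26 mm high, fills x from -35 to +45 mm, y from +45 to +70 mm; the sides towards -x and -y are open. The block rests 130 to 220 mm off towards -y at the start, and 15 to 35 mm off towards -x.
- stud_foot (a point): Foot of the steel stud on the rail's top, 26 mm above the bench, at +85 mm x, 0 y of the seat; same axes as the seat. Shank 9 mm diameter and 7 mm high, then a head 18 mm in diameter and 5 mm thick (head top 12 mm above this point).
- grip (a point): Grasp point of the hold-down: the middle of its upright steel rib, 30 mm above the plate's underside. The rib is 28 mm long (x), 12 mm thick (y) and stands 42 mm above the plate: grip it across y. The hold-down is a flat aluminium plate 104 x 50 x 5 mm, 0.18 kg in all, lying flat on the bench at the start; its x axis runs from its nose (84 mm towards -x from here) to its tail (20 mm towards +x).
- big_hole (a point): Middle of the large end (24 mm across, octagonal) of the hold-down's keyhole, on the plate's underside, 50 mm towards -x from the rib's middle; axes of the hold-down (x towards the tail, z up).
- slot_end (a point): Where the stud's axis stands when locked: in the narrow (12 mm wide) closed slot of the keyhole, on the underside, 24 mm towards +x from the middle of the large end (the slot's end wall is 6 mm beyond). The plate is locked when, with its x axis along the rail's x axis, it has been slid 24 mm towards the seat's -x, so that this point lies on the stud's foot; its nose then reaches 18 mm over the block with 2 mm to spare above it.
- tape_center (a point): Bystander: brown ring of tape lying flat, 90 mm outside diameter, 22 mm high; its centre.
- tin_center (a point): Bystander: plain metal tin, 60 mm diameter, 70 mm high; its centre.
- stick_center (a point): Bystander: emery stick lying on the bench, 200 x 26 x 10 mm, long along its x; its centre.
Not all that is in view belongs to the job. What is shaped like the part that bears grip but yellow is not meant. What is shaped like the part that bears block_center but orange is not meant.

How it is judged:
On the way, in this order (a step that is already met when the one before it is completed fails the run):
1. the block is seated in the corner, against rail and end stop (centre within 6 mm of the seat, square within 0.07 rad) (horizontal distance between block_center and seat below 0.006 m and (angle between the x axis of block_center and the x axis of seat, either way round below 0.07 rad or angle between the x axis of block_center and the y axis of seat, either way round below 0.07 rad) and angle between block_center's own z axis and vertical below 0.05 rad), for 0.2 s.
2. the hold-down lies flat on the rail with the stud head through its large opening (distance between big_hole and stud_foot below 0.007 m and angle between big_hole's own z axis and vertical below 0.06 rad), for 0.1 s.
At the end, for the whole second after the job is handed in: The block's centre is within 6 mm of the seat and its sides are square to the fixture within 0.07 rad; the hold-down lies flat (0.06 rad) on the rail, along the rail's x axis within 0.15 rad, with the stud within 6 mm of the narrow end's home point. All is released (all of step 1 and distance between slot_end and stud_foot below 0.006 m and angle between the x axis of slot_end and the x axis of stud_foot, either way round below 0.15 rad and angle between big_hole's own z axis and vertical below 0.06 rad); the robot touches nothing.
It fails at once if the block is lifted off the bench (over 10 mm) or tipped (over 0.2 rad) (height (world z) of block_center above 0.022 m or angle between block_center's own z axis and vertical above 0.2 rad).
It fails at once if a bystander is moved by more than 20 mm (distance of any of tape_center, tin_center, stick_center from where it was at the start of the episode above 0.02 m).
It also fails if it takes over 58 s, if anything falls off the work surface, if the arm or the gripper's body presses on something with over 40 N, if the wrist force passes 120 N, or if a joint passes its speed limit or range.

## Working session

There is one attempt and no reset: what is moved stays moved. The work goes in short steps, Python scripts to look and compute and a tool call to move; the robot and the scene stay as the last step left them, time stands still between calls to the robot, and variables do not carry over. Pictures are saved under pics/ and viewed, at most 11 in all, crops included, and the job is handed in when it is done.

Besides the shell and the picture viewer there is one more tool, called after ">>>" by a JSON object that holds its "name" and its "arguments", one argument or row to a line. apply_moves: Moves the arm, as the interface text tells. Shifts and turns lie within -1 to 1; 1 stands for 800 mm of shift or 180 degrees of turn. Its arguments: {"type":"object","properties":{"claw":{"type":"array","items":{"type":"number"}},"travel":{"type":"array","items":{"type":"array","items":{"type":"number"}}},"turn":{"type":"array","items":{"type":"array","items":{"type":"number"}}},"newtons":{"type":"number"}},"required":["claw","travel","turn"]}

```bash
mkdir -p pics; cat > h.py <<'E'
import numpy as np, cv2
from station import manip
from scipy.spatial.transform import Rotation as Rn
def snap(n,f=None):
    s=manip.snapshot(n)
    if f: cv2.imwrite('pics/'+f,s['pixels'][:,:,::-1])
    np.savez('/tmp/'+n+'.npz',**s)
    return s
def cloud(s):
    K=s['intrinsics'];k=float(s['k1']);d=s['depth']
    v,u=np.mgrid[0:400,0:640]
    D=np.array([k,0,0,0,0.])
    p=cv2.undistortPoints(np.stack([u,v],-1).reshape(-1,1,2).astype(np.float64),K,D).reshape(400,640,2)
    c=np.dstack([p*d[...,None],d])
    w=(c-s['t'])@s['R']
    w[d==0]=np.nan
    return w
def rel(target,yawdeg=None):
    """units of move to reach target TCP pos from measured pose"""
    st=manip.sense();R=Rn.from_quat(st['tool_rot']).as_matrix()
    return (R.T@(np.array(target)-st['tcp_pos']))/0.8
E
python3 - <<'E'
from h import *
a=snap('scene','a.png');b=snap('side','b.png')
for s in(a,b): print(s['R'].round(3).tolist(),s['t'],s['k1'],s['intrinsics'][0])
s=manip.sense();print(s)
print(Rn.from_quat(s['tool_rot']).as_matrix().round(3))
E
```

```text
[[-0.555, 0.832, -0.014], [0.679, 0.443, -0.585], [-0.48, -0.334, -0.811]] [ 0.27444725 -0.40719713  1.40453166] 0.01864810153773153 [380.92235663   0.         317.48281346]
[[0.806, -0.592, -0.009], [-0.378, -0.503, -0.777], [0.455, 0.63, -0.629]] [-0.45850638  0.29070578  0.89282436] -0.09561102721022002 [399.80485276   0.         315.33248226]
{'t': 0.1, 'q': array([ 1.09347136e+00,  5.28370888e-01,  1.43377935e+00, -7.64348305e-06,
        1.18143922e+00, -1.78516955e-01]), 'qd': array([-0.00110785, -0.00290478, -0.00304738, -0.00025458,  0.00079765,
       -0.00083387]), 'tau': array([-3.00292902e-05, -4.43302453e+01, -1.78584337e+01, -2.37413587e-04,
        3.89794688e-03,  1.03788781e-05]), 'tcp_pos': array([0.18366552, 0.59671685, 0.23043127]), 'tool_rot': array([ 1.48847293e-01,  9.88859690e-01, -9.46338703e-04, -3.18214624e-04]), 'force': array([ 0.2706384 ,  0.38730027, -0.19991965]), 'ft_torque': array([-0.0116805 , -0.0423935 ,  0.01457429]), 'gripper_force': 0.0, 'finger_gap': 0.9995691297960124}
[[-0.956  0.294 -0.001]
 [ 0.294  0.956 -0.002]
 [ 0.    -0.002 -1.   ]]
```

View pics/a.png

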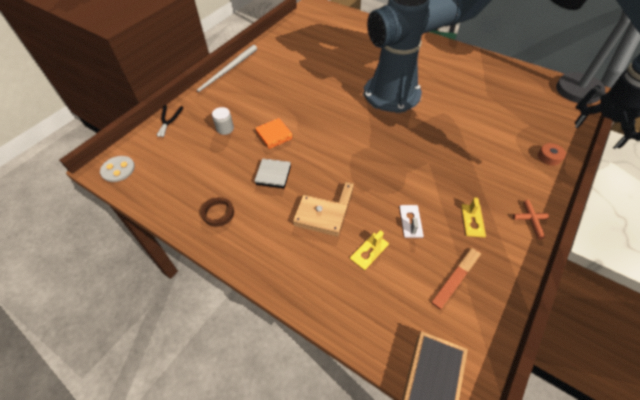

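View pics/b.png

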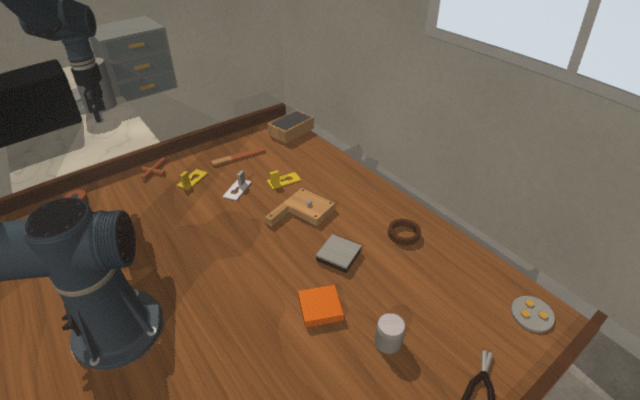

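Scene view: the steel-faced block is at (273,173) and the orange one at (273,132) is a decoy. The L-fixture is at (325,210) with its stud near (319,209). There are three keyhole plates: aluminium (411,221), yellow (370,250) and yellow (473,217). The aluminium one is meant because it isn't yellow. Next I measure, and confirm in one enlarged crop.

```bash
python3 - <<'E'
from h import *
for n,pts in (('scene',dict(block=(273,173),orange=(273,132),stud=(319,209),hold=(411,221),y1=(370,250),y2=(473,217),tape=(230,212),tin=(222,115),fixt=(330,205),stop=(346,193))),('side',dict(block=(340,250),rail=(315,203),hold=(238,190),tape=(404,222),tin=(390,322)))):
    s=dict(np.load(f'/tmp/{n}.npz')); w=cloud(s); np.save(f'/tmp/{n}_w.npy',w)
    for k,(u,v) in pts.items(): print(n,k,w[v,u].round(3))
    px=s['pixels'].astype(float)
    # block top: points near z=.024 near center
    c=w[pts['block'][1],pts['block'][0]]
    m=(np.abs(w[...,2]-.024)<.006)&(np.hypot(w[...,0]-c[0],w[...,1]-c[1])<.085)
    r=cv2.minAreaRect((w[m][:,:2]*1000).astype(np.float32)); print('block',m.sum(),r)
    key='fixt' if n=='scene' else 'rail'
    c=w[pts[key][1],pts[key][0]]
    m=(np.abs(w[...,2]-.026)<.006)&(np.hypot(w[...,0]-c[0],w[...,1]-c[1])<.12)
    sat=px.max(-1)-px.min(-1); mm=m&(sat>50)
    np.save(f'/tmp/{n}_rail.npy',w[mm]); print('rail',mm.sum(),cv2.minAreaRect((w[mm][:,:2]*1000).astype(np.float32)))
    c=w[pts['hold'][1],pts['hold'][0]]
    m=(w[...,2]>.003)&(np.hypot(w[...,0]-c[0],w[...,1]-c[1])<.09)&(sat<40)
    print('hold',m.sum(),cv2.minAreaRect((w[m][:,:2]*1000).astype(np.float32)))
    m=(w[...,2]>.025)&m;print('rib',m.sum(),w[m].mean(0),cv2.minAreaRect((w[m][:,:2]*1000).astype(np.float32)) if m.sum()>2 else 0)
s=dict(np.load('/tmp/scene.npz'))
c=s['pixels'][150:275,245:445,::-1]
cv2.imwrite('pics/c.png',cv2.resize(c,(800,500),interpolation=cv2.INTER_CUBIC))
E
```

```text
scene block [ 0.56  -0.118  0.021]
scene orange [ 0.418 -0.228  0.02 ]
scene stud [0.605 0.079 0.038]
scene hold [ 0.473  0.303 -0.003]
scene y1 [ 0.619  0.253 -0.   ]
scene y2 [ 0.366  0.444 -0.002]
scene tape [ 0.741 -0.132  0.021]
scene tin [ 0.484 -0.38   0.069]
scene fixt [0.57  0.093 0.028]
scene stop [0.508 0.108 0.026]
block 697 ((556.951416015625, -122.14959716796875), (92.25796508789062, 90.60728454589844), 23.183795928955078)
rail 1492 ((568.3511962890625, 71.29642486572266), (176.85787963867188, 130.39901733398438), 17.101184844970703)
hold 417 ((478.1081848144531, 303.4459533691406), (103.7665023803711, 50.502925872802734), 33.15425491333008)
rib 71 [0.50711758 0.32169432 0.04108737] ((504.40631103515625, 320.8672790527344), (28.380395889282227, 12.35960578918457), 34.3140754699707)
side block [ 0.555 -0.129  0.024]
side rail [0.617 0.066 0.026]
side hold [0.471 0.288 0.006]
side tape [ 0.778 -0.147  0.015]
side tin [ 0.479 -0.387  0.068]
block 894 ((553.6133422851562, -125.20625305175781), (94.12939453125, 91.86553192138672), 24.262910842895508)
rail 944 ((581.85498046875, 73.27583312988281), (144.5587615966797, 132.96261596679688), 17.810686111450195)
hold 254 ((472.43450927734375, 300.5531005859375), (105.65716552734375, 51.28908157348633), 33.4735107421875)
rib 49 [0.49800842 0.3154578  0.03835841] ((499.4069519042969, 318.18524169921875), (30.055702209472656, 12.363563537597656), 33.071434020996094)
```

View pics/c.png

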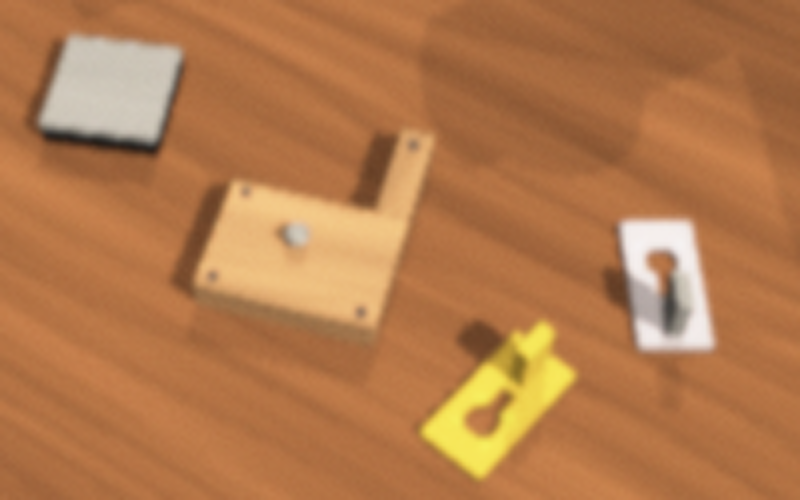

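Crop: the steel-faced block on black nylon is at top left. The fixture with its stud is in the middle. The bare aluminium plate (big hole at crop (660,262), rib at (680,300)) is on the right and is the one to use.

```bash
cat >> h.py <<'E'
SEAT=np.array([.518,.0496]);FY=17.3
def S(x,y,z):
    a=np.radians(FY);return [SEAT[0]+(x*np.cos(a)-y*np.sin(a))/1e3,SEAT[1]+(x*np.sin(a)+y*np.cos(a))/1e3,z/1e3]
def plan(wps,step=.2,ang=34.):
    """wps: list of (pos,yaw deg of tool y). prints numbers per call"""
    st=manip.sense();p=np.array(st['tcp_pos']);R=Rn.from_quat(st['tool_rot']).as_matrix()
    for tgt,yaw in wps:
        tgt=np.array(tgt);ty=np.radians(yaw)
        Rt=np.c_[[np.sin(ty),-np.cos(ty),0],[np.cos(ty),np.sin(ty),0],[0,0,-1]]
        rv=Rn.from_matrix(R.T@Rt).as_rotvec();d=tgt-p
        n=max(1,int(np.ceil(max(np.linalg.norm(d)/step,np.degrees(np.linalg.norm(rv))/ang))))
        R0=R
        for i in range(n):
            print('travel',(R.T@(d/n)/.8).round(4).tolist(),'turn',(rv/n/np.pi).round(4).tolist(),'rows>=',int(np.ceil(max(np.linalg.norm(d)/n/.0417,np.degrees(np.linalg.norm(rv))/n/7.16))))
            R=R0@Rn.from_rotvec(rv*(i+1)/n).as_matrix()
        p=tgt;print('--')
def say():
    s=manip.sense();R=Rn.from_quat(s['tool_rot']).as_matrix();a=np.radians(FY)
    d=(s['tcp_pos'][:2]-SEAT)*1e3
    print('t',round(s['t'],2),'tcp',s['tcp_pos'].round(4),'seatframe',(np.cos(a)*d[0]+np.sin(a)*d[1]).round(1),(-np.sin(a)*d[0]+np.cos(a)*d[1]).round(1),'yaw',np.degrees(np.arctan2(R[1,1],R[0,1])).round(2),'z',R[:,2].round(3),'F',s['force'].round(1),'gap',round(s['finger_gap'],3),'q6',s['q'][5].round(2))
E
python3 - <<'E'
from h import *
say()
plan([(S(-15,-262,100),FY),(S(-15,-262,7),FY)])
E
```

```text
t 0.1 tcp [0.1837 0.5967 0.2304] seatframe -156.5 621.8 yaw 72.88 z [-0.001 -0.002 -1.   ] F [ 0.3  0.4 -0.2] gap 1.0 q6 -0.18Traceback (most recent call last):
  File "<stdin>", line 3, in <module>
  File "h.py", line 31, in plan
    rv=Rn.from_matrix(R.T@Rt).as_rotvec();d=tgt-p
       ~~~~~~~~~~~~~~^^^^^^^^
  File "scipy/spatial/transform/_rotation.pyx", line 1143, in scipy.spatial.transform._rotation.Rotation.from_matrix
ValueError: Non-positive determinant (left-handed or null coordinate frame) in rotation matrix 0: [[-5.65259144e-01 -8.24913316e-01 -3.47619319e-04]
 [-8.24912158e-01  5.65257522e-01  1.96632316e-03]
 [ 1.42555173e-03 -1.39823755e-03  9.99998006e-01]].
```

```bash
sed -i 's/\[np.sin(ty),-np.cos(ty),0\]/[-np.sin(ty),np.cos(ty),0]/' h.py
python3 - <<'E'
from h import *
plan([(S(-15,-262,100),FY),(S(-15,-262,7),FY)])
E
```

```text
travel [-0.1541, -0.1622, 0.0329] turn [-0.0001, 0.0, 0.0618] rows>= 5
travel [-0.1825, -0.1295, 0.0328] turn [-0.0001, 0.0, 0.0618] rows>= 5
travel [-0.204, -0.0919, 0.0327] turn [-0.0001, 0.0, 0.0618] rows>= 5
travel [-0.2179, -0.0508, 0.0327] turn [-0.0001, 0.0, 0.0618] rows>= 5
travel [-0.2236, -0.0079, 0.0326] turn [-0.0001, 0.0, 0.0618] rows>= 5
--
travel [0.0, 0.0, 0.1162] turn [-0.0, 0.0, 0.0] rows>= 3
--
```

>>> {"name": "apply_moves", "arguments": {
  "claw": [0, 0, 0, 0, 0],
  "travel": [
    [-0.1541, -0.1622, 0.0329],
    [-0.1541, -0.1622, 0.0329],
    [-0.1541, -0.1622, 0.0329],
    [-0.1541, -0.1622, 0.0329],
    [-0.1541, -0.1622, 0.0329]
  ],
  "turn": [
    [0, 0, 0.0618],
    [0, 0, 0.0618],
    [0, 0, 0.0618],
    [0, 0, 0.0618],
    [0, 0, 0.0618]
  ]
}}

```text
t: 0.52
tcp_pos: [0.2636, 0.4319, 0.2036]
tool_rot: [0.245, 0.97, -0.003, -0.001]
force: [-0.4, -0.5, 0.3]
finger_gap: 0.503
gripper_force: 0.0
```

>>> {"name": "apply_moves", "arguments": {
  "claw": [0, 0, 0, 0, 0],
  "travel": [
    [-0.1825, -0.1295, 0.0328],
    [-0.1825, -0.1295, 0.0328],
    [-0.1825, -0.1295, 0.0328],
    [-0.1825, -0.1295, 0.0328],
    [-0.1825, -0.1295, 0.0328]
  ],
  "turn": [
    [0, 0, 0.0618],
    [0, 0, 0.0618],
    [0, 0, 0.0618],
    [0, 0, 0.0618],
    [0, 0, 0.0618]
  ]
}}

```text
t: 0.93
tcp_pos: [0.3441, 0.2728, 0.1779]
tool_rot: [0.338, 0.941, -0.001, -0.0]
force: [-0.4, -0.2, -0.5]
finger_gap: 0.501
gripper_force: 0.0
```

>>> {"name": "apply_moves", "arguments": {
  "claw": [0, 0, 0, 0, 0],
  "travel": [
    [-0.204, -0.0919, 0.0327],
    [-0.204, -0.0919, 0.0327],
    [-0.204, -0.0919, 0.0327],
    [-0.204, -0.0919, 0.0327],
    [-0.204, -0.0919, 0.0327]
  ],
  "turn": [
    [0, 0, 0.0618],
    [0, 0, 0.0618],
    [0, 0, 0.0618],
    [0, 0, 0.0618],
    [0, 0, 0.0618]
  ]
}}

```text
t: 1.35
tcp_pos: [0.4255, 0.1123, 0.152]
tool_rot: [0.428, 0.904, -0.0, 0.001]
force: [0.4, -0.1, -0.9]
finger_gap: 0.499
gripper_force: 0.0
```

>>> {"name": "apply_moves", "arguments": {
  "claw": [0, 0, 0, 0, 0],
  "travel": [
    [-0.2179, -0.0508, 0.0327],
    [-0.2179, -0.0508, 0.0327],
    [-0.2179, -0.0508, 0.0327],
    [-0.2179, -0.0508, 0.0327],
    [-0.2179, -0.0508, 0.0327]
  ],
  "turn": [
    [0, 0, 0.0618],
    [0, 0, 0.0618],
    [0, 0, 0.0618],
    [0, 0, 0.0618],
    [0, 0, 0.0618]
  ]
}}

```text
t: 1.77
tcp_pos: [0.5059, -0.0493, 0.1259]
tool_rot: [0.514, 0.858, 0.0, 0.002]
force: [0.8, 0.0, 0.2]
finger_gap: 0.5
gripper_force: 0.0
```

>>> {"name": "apply_moves", "arguments": {
  "claw": [0, 0, 0, 0, 0],
  "travel": [
    [-0.2236, -0.0079, 0.0326],
    [-0.2236, -0.0079, 0.0326],
    [-0.2236, -0.0079, 0.0326],
    [-0.2236, -0.0079, 0.0326],
    [-0.2236, -0.0079, 0.0326]
  ],
  "turn": [
    [0, 0, 0.0618],
    [0, 0, 0.0618],
    [0, 0, 0.0618],
    [0, 0, 0.0618],
    [0, 0, 0.0618]
  ]
}}

```text
t: 2.18
tcp_pos: [0.5846, -0.2102, 0.0997]
tool_rot: [0.594, 0.804, -0.0, 0.003]
force: [0.6, -0.4, -0.2]
finger_gap: 0.5
gripper_force: 0.0
```

```bash
python3 - <<'E'
from h import *
say(); plan([(S(-15,-262,7),FY)])
s=snap('wrist','w1.png'); w=cloud(s);np.save('/tmp/wrist_w.npy',w)
E
```

```text
t 2.18 tcp [ 0.5846 -0.2102  0.0997] seatframe -13.6 -267.8 yaw 17.08 z [ 0.004 -0.003 -1.   ] F [ 0.6 -0.4 -0.2] gap 0.5 q6 -0.82
travel [0.0078, -0.002, 0.1158] turn [0.0009, 0.0014, -0.0012] rows>= 3
--
```

View pics/w1.png

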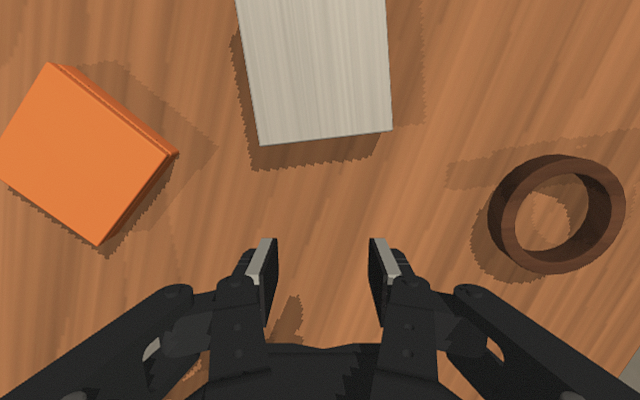

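Wrist view: the block's near edge runs from (260,145) to (392,130), centred ahead of the fingers at (262,260) and (385,260). The tape ring at (557,213) and the orange decoy at (90,155) are both clear of the push.

>>> {"name": "apply_moves", "arguments": {
  "claw": [0, 0, 0, 0],
  "travel": [
    [0.007, -0.002, 0.05],
    [0.007, -0.002, 0.1],
    [0.007, -0.002, 0.116],
    [0.007, -0.002, 0.116]
  ],
  "turn": [
    [0, 0, 0],
    [0, 0, 0],
    [0, 0, 0],
    [0, 0, 0]
  ]
}}

```text
t: 2.57
tcp_pos: [0.575, -0.197, 0.0038]
tool_rot: [0.593, 0.805, -0.001, -0.005]
force: [1.0, 0.9, 0.3]
finger_gap: 0.501
gripper_force: 0.0
```

>>> {"name": "apply_moves", "arguments": {
  "claw": [0, 0, 0, 0, 0],
  "travel": [
    [0.02, 0, 0],
    [0.03, 0, 0],
    [0.045, 0, 0],
    [0.06, 0, 0],
    [0.075, 0, 0]
  ],
  "turn": [
    [0, 0, 0],
    [0, 0, 0],
    [0, 0, 0],
    [0, 0, 0],
    [0, 0, 0]
  ]
}}

```text
t: 2.98
tcp_pos: [0.5625, -0.1422, 0.0097]
tool_rot: [0.593, 0.805, 0.0, 0.003]
force: [1.8, -4.8, 2.5]
finger_gap: 0.503
gripper_force: 2.7
```

>>> {"name": "apply_moves", "arguments": {
  "claw": [0, 0, 0, 0, 0],
  "travel": [
    [0.018, 0, 0],
    [0.036, 0, 0],
    [0.054, 0, 0],
    [0.07, 0, 0],
    [0.085, 0, 0]
  ],
  "turn": [
    [0, 0, 0],
    [0, 0, 0],
    [0, 0, 0],
    [0, 0, 0],
    [0, 0, 0]
  ]
}}

```text
t: 3.4
tcp_pos: [0.5429, -0.0774, 0.0096]
tool_rot: [0.593, 0.805, 0.001, 0.004]
force: [2.2, -5.2, 4.3]
finger_gap: 0.505
gripper_force: 3.1
```

```bash
python3 - <<'E'
from h import *
say()
for n in('scene','side'):
    s=snap(n); w=cloud(s);px=s['pixels'].astype(float);sat=px.max(-1)-px.min(-1)
    m=(np.abs(w[...,2]-.024)<.007)&(sat<45)&(np.hypot(w[...,0]-.54,w[...,1]+.02)<.1)
    if m.sum()>5: print(n,m.sum(),cv2.minAreaRect((w[m][:,:2]*1000).astype(np.float32)))
s=snap('wrist','w2.png')
E
```

```text
t 3.4 tcp [ 0.5429 -0.0774  0.0096] seatframe -14.0 -128.7 yaw 17.31 z [ 0.007 -0.003 -1.   ] F [ 2.2 -5.2  4.3] gap 0.505 q6 -0.65
scene 760 ((533.2874755859375, -30.775978088378906), (93.68647003173828, 107.32389831542969), 16.239437103271484)
side 486 ((535.0847778320312, -30.351455688476562), (103.96542358398438, 115.41606903076172), 16.540489196777344)
```

View pics/w2.png

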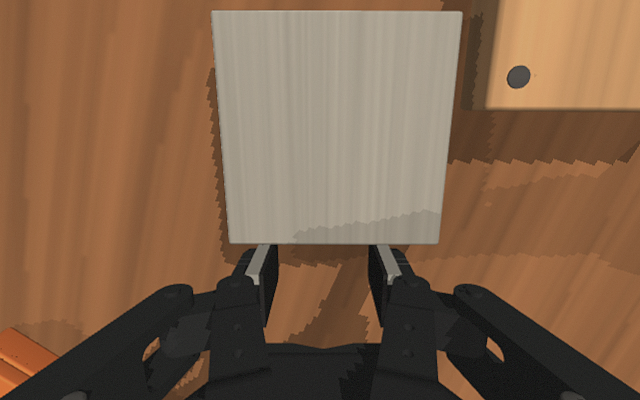

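Wrist view: the block is squared against the fingers, spanning (212..462, 12..244). The rail corner is at (487,108), to its right and ahead. I measure both from this same view.

```bash
cat >> h.py <<'E'
def tosf(w):
    a=np.radians(FY);d=(w[...,:2]-SEAT)*1e3
    return np.dstack([np.cos(a)*d[...,0]+np.sin(a)*d[...,1],-np.sin(a)*d[...,0]+np.cos(a)*d[...,1],w[...,2]*1e3])
E
python3 - <<'E'
from h import *
s=dict(np.load('/tmp/wrist.npz'));w=cloud(s);f=tosf(w)
say()
def edges(name,row=None,cols=None):
    pass
px=s['pixels'].astype(float);sat=px.max(-1)-px.min(-1)
print('blk z',f[100,330],'rail z',f[50,560],'bench',f[200,100])
for v in(20,60,100,150,230):
    r=f[v]; m=(sat[v]<45)&(r[:,2]>15)&(np.arange(640)>190)&(np.arange(640)<475); i=np.where(m)[0]; print('block row',v,i.min(),i.max(),r[i.min()].round(1),r[i.max()].round(1))
for u in(240,330,430):
    m=(sat[:,u]<45)&(f[:,u,2]>15)&(np.arange(400)<250);i=np.where(m)[0];print('block col',u,i.min(),i.max(),f[i.min(),u].round(1),f[i.max(),u].round(1))
for v in(10,50,90):
    i=np.where((f[v,:,2]>18)&(np.arange(640)>470))[0];print('rail left',i.min(),f[v,i.min()].round(1))
for u in(510,560,610):
    i=np.where((f[:,u,2]>18)&(np.arange(400)<150))[0];print('rail bottom',i.max(),f[i.max(),u].round(1))
E
```

```text
t 3.55 tcp [ 0.5398 -0.0755  0.0084] seatframe -16.4 -125.9 yaw 17.34 z [-0.001  0.001 -1.   ] F [-0.1  0.3 -0.1] gap 0.501 q6 -0.65
blk z [-14.03047011 -55.33346103  23.25730297] rail z [ 68.07934859 -38.10246033  25.71276066] bench [-1.25077752e+02 -1.01699481e+02 -3.74628552e-02]
block row 20 211 461 [-56.  -28.5  25.1] [ 31.9 -28.2  24.6]
block row 60 214 457 [-56.6 -41.4  23.8] [ 32.  -41.3  24.6]
block row 100 217 452 [-56.3 -55.4  24.9] [ 32.  -55.3  23.9]
block row 150 221 447 [-56.9 -74.3  23.3] [ 32.1 -74.1  23.7]
block row 230 228 439 [ -56.3 -107.5   24.6] [  32.6 -108.1   22.8]
block col 240 11 244 [-45.7 -25.6  25. ] [ -51.9 -114.    24.2]
block col 330 11 244 [-14.2 -25.   22.7] [ -13.6 -114.1   24. ]
block col 430 11 244 [ 21.2 -25.1  23.1] [  29.4 -114.5   22.9]
rail left 489 [ 44.  -23.6  18.9]
rail left 484 [ 44.2 -37.   18.4]
rail left 477 [ 43.4 -51.4  18.4]
rail bottom 111 [ 54.5 -59.3  23.8]
rail bottom 111 [ 72.8 -59.2  25. ]
rail bottom 111 [ 91.7 -59.2  25. ]
```

>>> {"name": "apply_moves", "arguments": {
  "claw": [0, 0, 0, 0, 0],
  "travel": [
    [0.018, 0, 0],
    [0.036, 0, 0],
    [0.054, 0, 0],
    [0.07, 0, 0],
    [0.08, 0, 0]
  ],
  "turn": [
    [0, 0, 0],
    [0, 0, 0],
    [0, 0, 0],
    [0, 0, 0],
    [0, 0, 0]
  ]
}}

```text
t: 3.97
tcp_pos: [0.5226, -0.0161, 0.0083]
tool_rot: [0.593, 0.805, 0.0, 0.002]
force: [1.5, -5.3, 4.2]
finger_gap: 0.501
gripper_force: 3.0
```

>>> {"name": "apply_moves", "arguments": {
  "claw": [0, 0],
  "travel": [
    [0, 0, 0],
    [-0.02, 0, 0]
  ],
  "turn": [
    [0, 0, 0],
    [0, 0, 0]
  ]
}}

```text
t: 4.13
tcp_pos: [0.5232, -0.0284, 0.0073]
tool_rot: [0.592, 0.806, -0.001, -0.003]
force: [-0.1, -0.0, -0.8]
finger_gap: 0.503
gripper_force: 0.0
```

```bash
python3 - <<'E'
from h import *
say(); 
s=manip.sense();p=s['tcp_pos']*1
h=S(-15,-85,90)
plan([(h,FY),(S(-90,-20,90),FY+45),(S(-90,-2,90),FY+90),(S(-90,-2,8),FY+90)])
E
```

```text
t 4.13 tcp [ 0.5232 -0.0284  0.0073] seatframe -18.3 -76.1 yaw 17.42 z [-0.006  0.003 -1.   ] F [-0.1 -0.  -0.8] gap 0.503 q6 -0.57
travel [-0.0107, 0.0035, -0.1035] turn [-0.0016, -0.0014, 0.0007] rows>= 2
--
travel [0.0406, -0.0469, 0.0] turn [-0.0, -0.0, -0.125] rows>= 4
travel [0.0555, -0.0278, 0.0] turn [-0.0, -0.0, -0.125] rows>= 4
--
travel [0.008, 0.008, 0.0] turn [0.0, 0.0, -0.125] rows>= 4
travel [0.0043, 0.0104, 0.0] turn [0.0, 0.0, -0.125] rows>= 4
--
travel [0.0, 0.0, 0.1025] turn [-0.0, -0.0, 0.0] rows>= 2
--
```

>>> {"name": "apply_moves", "arguments": {
  "claw": [0, 0, 0],
  "travel": [
    [-0.008, 0.003, -0.05],
    [-0.008, 0.003, -0.1],
    [-0.008, 0.003, -0.103]
  ],
  "turn": [
    [0, 0, 0],
    [0, 0, 0],
    [0, 0, 0]
  ]
}}

```text
t: 4.38
tcp_pos: [0.5332, -0.0377, 0.0941]
tool_rot: [0.593, 0.805, 0.001, 0.003]
force: [0.5, -1.0, 0.5]
finger_gap: 0.5
gripper_force: 0.0
```

>>> {"name": "apply_moves", "arguments": {
  "claw": [0, 0, 0, 0],
  "travel": [
    [0.041, -0.047, 0],
    [0.041, -0.047, 0],
    [0.041, -0.047, 0],
    [0.041, -0.047, 0]
  ],
  "turn": [
    [0, 0, -0.125],
    [0, 0, -0.125],
    [0, 0, -0.125],
    [0, 0, -0.125]
  ]
}}

```text
t: 4.72
tcp_pos: [0.4826, -0.0158, 0.0896]
tool_rot: [0.423, 0.906, -0.0, -0.002]
force: [-0.1, -0.1, 0.1]
finger_gap: 0.497
gripper_force: 0.0
```

>>> {"name": "apply_moves", "arguments": {
  "claw": [0, 0, 0, 0],
  "travel": [
    [0.0555, -0.028, 0],
    [0.0555, -0.028, 0],
    [0.0555, -0.028, 0],
    [0.0555, -0.028, 0]
  ],
  "turn": [
    [0, 0, -0.125],
    [0, 0, -0.125],
    [0, 0, -0.125],
    [0, 0, -0.125]
  ]
}}

```text
t: 5.05
tcp_pos: [0.4382, 0.0035, 0.0897]
tool_rot: [0.24, 0.971, 0.0, -0.001]
force: [0.5, -1.1, -0.2]
finger_gap: 0.498
gripper_force: 0.0
```

>>> {"name": "apply_moves", "arguments": {
  "claw": [0, 0, 0, 0],
  "travel": [
    [0.008, 0.008, 0],
    [0.008, 0.008, 0],
    [0.008, 0.008, 0],
    [0.008, 0.008, 0]
  ],
  "turn": [
    [0, 0, -0.125],
    [0, 0, -0.125],
    [0, 0, -0.125],
    [0, 0, -0.125]
  ]
}}

```text
t: 5.38
tcp_pos: [0.4374, 0.0115, 0.0898]
tool_rot: [0.046, 0.999, 0.0, 0.0]
force: [-0.3, 0.2, 0.5]
finger_gap: 0.504
gripper_force: 0.0
```

>>> {"name": "apply_moves", "arguments": {
  "claw": [0, 0, 0, 0, 0],
  "travel": [
    [0.0043, 0.01, 0],
    [0.0043, 0.01, 0],
    [0.0043, 0.01, 0],
    [0.0043, 0.01, 0],
    [0.0043, 0.01, 0]
  ],
  "turn": [
    [0, 0, -0.125],
    [0, 0, -0.125],
    [0, 0, -0.125],
    [0, 0, -0.125],
    [0, 0, -0.125]
  ]
}}

```text
t: 5.8
tcp_pos: [0.4344, 0.0198, 0.0899]
tool_rot: [-0.147, 0.989, -0.0, 0.0]
force: [-0.3, -0.7, -0.3]
finger_gap: 0.497
gripper_force: 0.0
```

```bash
python3 - <<'E'
from h import *
say(); plan([(S(-90,-2,8),FY+90)])
E
```

```text
t 5.8 tcp [0.4344 0.0198 0.0899] seatframe -88.7 -3.6 yaw 106.91 z [ 0.  0. -1.] F [-0.3 -0.7 -0.3] gap 0.497 q6 -2.08
travel [0.0017, 0.002, 0.1023] turn [-0.0, 0.0001, -0.0022] rows>= 2
--
```

>>> {"name": "apply_moves", "arguments": {
  "claw": [0, 0, 0],
  "travel": [
    [0.002, 0.002, 0.05],
    [0.002, 0.002, 0.102],
    [0.002, 0.002, 0.102]
  ],
  "turn": [
    [0, 0, -0.002],
    [0, 0, -0.002],
    [0, 0, -0.002]
  ]
}}

```text
t: 6.05
tcp_pos: [0.4301, 0.0211, 0.0004]
tool_rot: [-0.15, 0.989, 0.002, -0.005]
force: [-0.1, 0.1, 0.2]
finger_gap: 0.501
gripper_force: 0.0
```

>>> {"name": "apply_moves", "arguments": {
  "claw": [0, 0, 0, 0, 0],
  "travel": [
    [-0.015, 0, 0],
    [-0.025, 0, 0],
    [-0.032, 0, 0],
    [-0.038, 0, 0],
    [-0.041, 0, 0]
  ],
  "turn": [
    [0, 0, 0],
    [0, 0, 0],
    [0, 0, 0],
    [0, 0, 0],
    [0, 0, 0]
  ]
}}

```text
t: 6.47
tcp_pos: [0.463, 0.0312, 0.0093]
tool_rot: [-0.153, 0.988, -0.0, -0.0]
force: [-2.5, -1.1, -1.3]
finger_gap: 0.5
gripper_force: 1.3
```

>>> {"name": "apply_moves", "arguments": {
  "claw": [0, 0, 0],
  "travel": [
    [-0.002, 0, 0],
    [-0.004, 0, 0],
    [-0.004, 0, 0]
  ],
  "turn": [
    [0, 0, 0],
    [0, 0, 0],
    [0, 0, 0]
  ]
}}

```text
t: 6.72
tcp_pos: [0.4645, 0.032, 0.0092]
tool_rot: [-0.153, 0.988, 0.0, -0.001]
force: [-5.0, -1.7, 3.8]
finger_gap: 0.498
gripper_force: 2.4
```

```bash
python3 - <<'E'
from h import *
say()
s=snap('wrist','w3.png')
E
```

```text
t 6.72 tcp [0.4645 0.032  0.0092] seatframe -56.3 -0.9 yaw 107.59 z [-0.003  0.    -1.   ] F [-5.  -1.7  3.8] gap 0.498 q6 -2.05
```

View pics/w3.png

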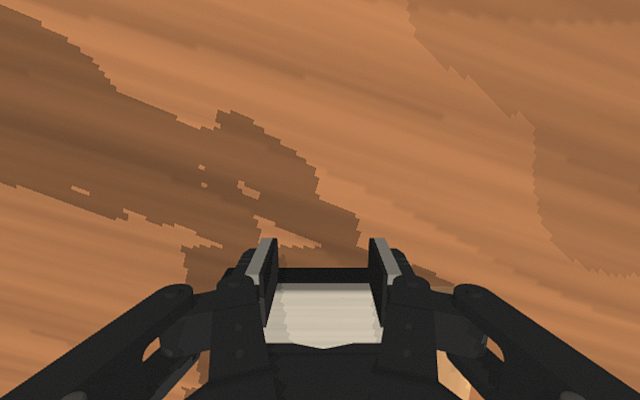

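Wrist view: the camera faces away from the fixture, with only a strip of the block (270..380, 270..345) showing between the fingers. The force is still only sliding friction, so I push on until it rises.

>>> {"name": "apply_moves", "arguments": {
  "claw": [0, 0, 0, 0],
  "travel": [
    [-0.002, 0, 0],
    [-0.004, 0, 0],
    [-0.005, 0, 0],
    [-0.005, 0, 0]
  ],
  "turn": [
    [0, 0, 0],
    [0, 0, 0],
    [0, 0, 0],
    [0, 0, 0]
  ]
}}

```text
t: 7.1
tcp_pos: [0.4645, 0.0329, 0.0092]
tool_rot: [-0.153, 0.988, 0.001, -0.005]
force: [-10.5, -8.6, 10.6]
finger_gap: 0.502
gripper_force: 6.3
```

```bash
cat >> h.py <<'E'
def block(n):
    s=snap(n); w=cloud(s);f=tosf(w);px=s['pixels'].astype(float);sat=px.max(-1)-px.min(-1)
    m=(np.abs(f[...,2]-24)<7)&(sat<45)&(abs(f[...,0])<70)&(abs(f[...,1]+5)<65)
    print(n,m.sum(),cv2.minAreaRect(f[m][:,:2].astype(np.float32)),'pct',np.percentile(f[m][:,:2],[2,98],axis=0).round(1).tolist())
E
python3 - <<'E'
from h import *
say();block('scene');block('side')
E
```

```text
t 7.1 tcp [0.4645 0.0329 0.0092] seatframe -56.0 -0.0 yaw 107.57 z [-0.01   0.001 -1.   ] F [-10.5  -8.6  10.6] gap 0.502 q6 -2.04
scene 727 ((-7.125457763671875, -5.532958984375), (91.05154418945312, 103.40242767333984), 89.34445190429688) pct [[-46.0, -48.5], [41.5, 37.7]]
side 416 ((-10.336009979248047, -2.567852020263672), (119.01335144042969, 102.23163604736328), 2.0497748851776123) pct [[-67.1, -51.8], [43.5, 33.7]]
```

```bash
python3 - <<'E'
from h import *
plan([(S(-75,0,9),FY+90),(S(-80,-5,95),FY+90),(S(-70,-60,95),FY+35),(S(-2,-85,95),FY),(S(-2,-85,8),FY)])
E
```

```text
travel [0.0237, 0.0001, 0.0004] turn [0.0011, -0.003, 0.0015] rows>= 1
--
travel [0.0062, -0.0063, -0.1075] turn [-0.0, 0.0, -0.0] rows>= 3
--
travel [-0.0062, -0.0344, -0.0] turn [-0.0, 0.0, 0.1528] rows>= 4
travel [-0.0214, -0.0276, -0.0] turn [-0.0, 0.0, 0.1528] rows>= 4
--
travel [-0.0372, 0.0259, -0.0] turn [0.0, -0.0, 0.0972] rows>= 3
travel [-0.0277, 0.0358, -0.0] turn [0.0, -0.0, 0.0972] rows>= 3
--
travel [0.0, -0.0, 0.1087] turn [0.0, -0.0, 0.0] rows>= 3
--
```

>>> {"name": "apply_moves", "arguments": {
  "claw": [0, 0, 0, 0, 0],
  "travel": [
    [0.028, 0, 0],
    [0.028, 0, 0],
    [0.035, -0.006, -0.05],
    [0.035, -0.006, -0.1],
    [0.035, -0.006, -0.108]
  ],
  "turn": [
    [0, 0, 0],
    [0, 0, 0],
    [0, 0, 0],
    [0, 0, 0],
    [0, 0, 0]
  ]
}}

```text
t: 7.62
tcp_pos: [0.4487, 0.0194, 0.0987]
tool_rot: [-0.153, 0.988, -0.002, 0.005]
force: [-0.3, -0.4, -0.3]
finger_gap: 0.499
gripper_force: 0.0
```

>>> {"name": "apply_moves", "arguments": {
  "claw": [0, 0, 0, 0],
  "travel": [
    [-0.006, -0.034, 0],
    [-0.006, -0.034, 0],
    [-0.006, -0.034, 0],
    [-0.006, -0.034, 0]
  ],
  "turn": [
    [0, 0, 0.153],
    [0, 0, 0.153],
    [0, 0, 0.153],
    [0, 0, 0.153]
  ]
}}

```text
t: 7.95
tcp_pos: [0.4597, -0.005, 0.0956]
tool_rot: [0.09, 0.996, -0.0, 0.003]
force: [-1.2, 0.1, 0.0]
finger_gap: 0.499
gripper_force: 0.0
```

>>> {"name": "apply_moves", "arguments": {
  "claw": [0, 0, 0, 0],
  "travel": [
    [-0.021, -0.028, 0],
    [-0.021, -0.028, 0],
    [-0.021, -0.028, 0],
    [-0.021, -0.028, 0]
  ],
  "turn": [
    [0, 0, 0.153],
    [0, 0, 0.153],
    [0, 0, 0.153],
    [0, 0, 0.153]
  ]
}}

```text
t: 8.28
tcp_pos: [0.4723, -0.03, 0.0954]
tool_rot: [0.324, 0.946, 0.0, 0.002]
force: [0.4, -0.1, -0.1]
finger_gap: 0.498
gripper_force: 0.0
```

>>> {"name": "apply_moves", "arguments": {
  "claw": [0, 0, 0],
  "travel": [
    [-0.037, 0.026, 0],
    [-0.037, 0.026, 0],
    [-0.037, 0.026, 0]
  ],
  "turn": [
    [0, 0, 0.097],
    [0, 0, 0.097],
    [0, 0, 0.097]
  ]
}}

```text
t: 8.53
tcp_pos: [0.5105, -0.0315, 0.0957]
tool_rot: [0.463, 0.886, 0.001, 0.004]
force: [0.1, 0.7, -0.4]
finger_gap: 0.501
gripper_force: 0.0
```

>>> {"name": "apply_moves", "arguments": {
  "claw": [0, 0, 0, 0],
  "travel": [
    [-0.028, 0.036, 0],
    [-0.028, 0.036, 0],
    [-0.028, 0.036, 0],
    [-0.028, 0.036, 0]
  ],
  "turn": [
    [0, 0, 0.097],
    [0, 0, 0.097],
    [0, 0, 0.097],
    [0, 0, 0.097]
  ]
}}

```text
t: 8.87
tcp_pos: [0.5447, -0.0327, 0.0953]
tool_rot: [0.591, 0.807, 0.001, 0.002]
force: [-0.3, 0.2, -0.9]
finger_gap: 0.499
gripper_force: 0.0
```

```bash
python3 - <<'E'
from h import *
say();plan([(S(-2,-80,9),FY)])
s=snap('wrist');w=cloud(s);f=tosf(w)
px=s['pixels'].astype(float);sat=px.max(-1)-px.min(-1)
m=(sat<45)&(abs(f[...,2]-24)<6)&(abs(f[...,0])<56)&(f[...,1]>-58)&(f[...,1]<60)
print(m.sum(),cv2.minAreaRect(f[m][:,:2].astype(np.float32)),np.percentile(f[m][:,:2],[1,99],axis=0).round(1))
cv2.imwrite('pics/w4.png',s['pixels'][:,:,::-1])
E
```

```text
t 8.87 tcp [ 0.5447 -0.0327  0.0953] seatframe 1.0 -86.5 yaw 17.57 z [ 0.004 -0.001 -1.   ] F [-0.3  0.2 -0.9] gap 0.499 q6 -0.57
travel [0.0083, -0.0041, 0.1078] turn [0.001, 0.0006, 0.0015] rows>= 3
--
21954 ((3.7906761169433594, -8.721569061279297), (101.97920989990234, 98.9390640258789), 1.6993293762207031) [[-44.7 -49.7]
 [ 44.   38. ]]
```

View pics/w4.png

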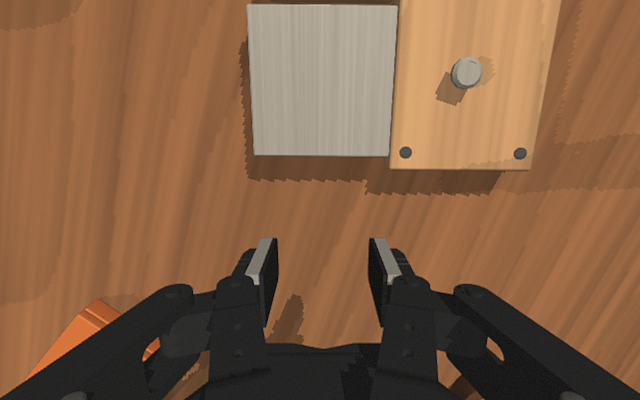

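Wrist view: the block is flush with the rail at column 395 and about 5 mm short of the end stop. The stud head is at (466,71). Final push towards the stop.

>>> {"name": "apply_moves", "arguments": {
  "claw": [0, 0, 0, 0],
  "travel": [
    [0.008, -0.004, 0.05],
    [0.008, -0.004, 0.1],
    [0.008, -0.004, 0.107],
    [0.008, -0.004, 0.107]
  ],
  "turn": [
    [0, 0, 0],
    [0, 0, 0],
    [0, 0, 0],
    [0, 0, 0]
  ]
}}

```text
t: 9.25
tcp_pos: [0.5358, -0.0269, 0.0069]
tool_rot: [0.59, 0.807, -0.001, -0.003]
force: [0.3, 0.5, 0.5]
finger_gap: 0.502
gripper_force: 0.0
```

>>> {"name": "apply_moves", "arguments": {
  "claw": [0, 0, 0, 0, 0],
  "travel": [
    [0.012, 0, 0],
    [0.02, 0, 0],
    [0.025, 0, 0],
    [0.029, 0, 0],
    [0.032, 0, 0]
  ],
  "turn": [
    [0, 0, 0],
    [0, 0, 0],
    [0, 0, 0],
    [0, 0, 0],
    [0, 0, 0]
  ]
}}

```text
t: 9.67
tcp_pos: [0.5319, -0.004, 0.0114]
tool_rot: [0.59, 0.808, 0.0, 0.003]
force: [-0.3, -7.8, 3.2]
finger_gap: 0.503
gripper_force: 3.8
```

>>> {"name": "apply_moves", "arguments": {
  "claw": [0, 0, 0, 0],
  "travel": [
    [0.002, 0, 0],
    [0.004, 0, 0],
    [0.004, 0, 0],
    [0.004, 0, 0]
  ],
  "turn": [
    [0, 0, 0],
    [0, 0, 0],
    [0, 0, 0],
    [0, 0, 0]
  ]
}}

```text
t: 10.0
tcp_pos: [0.5318, -0.0035, 0.0115]
tool_rot: [0.589, 0.808, -0.0, 0.004]
force: [-0.7, -15.0, 1.8]
finger_gap: 0.503
gripper_force: 7.2
```

```bash
python3 - <<'E'
from h import *
s=dict(np.load('/tmp/wrist.npz'));f=tosf(cloud(s))
m=(f[...,2]>34)&(abs(f[...,0]-85)<20)&(abs(f[...,1])<25);print('stud',m.sum(),f[m].mean(0),cv2.minEnclosingCircle(f[m][:,:2].astype(np.float32)))
say();block('scene')
E
```

```text
stud 800 [83.20488752  0.22760315 37.54271372] ((84.1728286743164, 0.42431238293647766), 9.485461235046387)
t 10.0 tcp [ 0.5318 -0.0035  0.0115] seatframe -2.6 -54.8 yaw 17.76 z [ 0.007 -0.005 -1.   ] F [ -0.7 -15.    1.8] gap 0.503 q6 -0.52
scene 714 ((-0.8495101928710938, -10.418937683105469), (109.54801940917969, 89.77640533447266), 89.07547760009766) pct [[-41.4, -47.3], [40.8, 42.5]]
```

```bash
python3 - <<'E'
from h import *
plan([(S(-2,-80,10),FY),(S(-2,-80,140),FY),([.502,.3195,.13],123.5)])
E
```

```text
travel [-0.0315, 0.0005, 0.0021] turn [0.0015, 0.0022, 0.0026] rows>= 1
--
travel [0.0, -0.0, -0.1625] turn [0.0, -0.0, -0.0] rows>= 4
--
travel [0.107, 0.0209, 0.0031] turn [0.0, 0.0, -0.1475] rows>= 4
travel [0.0864, 0.0666, 0.0031] turn [0.0, 0.0, -0.1475] rows>= 4
travel [0.0475, 0.0981, 0.0031] turn [0.0, 0.0, -0.1475] rows>= 4
travel [-0.0014, 0.109, 0.0031] turn [0.0, 0.0, -0.1475] rows>= 4
--
```

>>> {"name": "apply_moves", "arguments": {
  "claw": [0, 0, 0, 0, 0],
  "travel": [
    [-0.03, 0, 0],
    [-0.034, 0, -0.04],
    [-0.034, 0, -0.08],
    [-0.034, 0, -0.13],
    [-0.034, 0, -0.16]
  ],
  "turn": [
    [0, 0, 0],
    [0, 0, 0],
    [0, 0, 0],
    [0, 0, 0],
    [0, 0, 0]
  ]
}}

```text
t: 10.47
tcp_pos: [0.5387, -0.0259, 0.1417]
tool_rot: [0.59, 0.807, 0.001, 0.003]
force: [1.0, -1.0, -0.2]
finger_gap: 0.498
gripper_force: 0.0
```

>>> {"name": "apply_moves", "arguments": {
  "claw": [0, 0, 0, 0],
  "travel": [
    [0.107, 0.021, 0.003],
    [0.107, 0.021, 0.003],
    [0.107, 0.021, 0.003],
    [0.107, 0.021, 0.003]
  ],
  "turn": [
    [0, 0, -0.1475],
    [0, 0, -0.1475],
    [0, 0, -0.1475],
    [0, 0, -0.1475]
  ]
}}

```text
t: 10.8
tcp_pos: [0.5265, 0.0639, 0.1366]
tool_rot: [0.385, 0.923, 0.001, 0.001]
force: [0.7, -1.0, 0.1]
finger_gap: 0.501
gripper_force: 0.0
```

>>> {"name": "apply_moves", "arguments": {
  "claw": [0, 0, 0, 0],
  "travel": [
    [0.0864, 0.067, 0.003],
    [0.0864, 0.067, 0.003],
    [0.0864, 0.067, 0.003],
    [0.0864, 0.067, 0.003]
  ],
  "turn": [
    [0, 0, -0.1475],
    [0, 0, -0.1475],
    [0, 0, -0.1475],
    [0, 0, -0.1475]
  ]
}}

```text
t: 11.13
tcp_pos: [0.5168, 0.151, 0.1339]
tool_rot: [0.162, 0.987, 0.001, 0.001]
force: [-0.1, -0.2, 0.6]
finger_gap: 0.502
gripper_force: 0.0
```

>>> {"name": "apply_moves", "arguments": {
  "claw": [0, 0, 0, 0],
  "travel": [
    [0.0475, 0.098, 0.003],
    [0.0475, 0.098, 0.003],
    [0.0475, 0.098, 0.003],
    [0.0475, 0.098, 0.003]
  ],
  "turn": [
    [0, 0, -0.1475],
    [0, 0, -0.1475],
    [0, 0, -0.1475],
    [0, 0, -0.1475]
  ]
}}

```text
t: 11.47
tcp_pos: [0.5069, 0.2375, 0.1315]
tool_rot: [-0.069, 0.998, 0.001, 0.001]
force: [0.4, -0.5, -0.2]
finger_gap: 0.498
gripper_force: 0.0
```

>>> {"name": "apply_moves", "arguments": {
  "claw": [0, 0, 0, 0, 0],
  "travel": [
    [-0.001, 0.109, 0.003],
    [-0.001, 0.109, 0.003],
    [-0.001, 0.109, 0.003],
    [-0.001, 0.109, 0.003],
    [-0.001, 0.109, 0.003]
  ],
  "turn": [
    [0, 0, -0.1475],
    [0, 0, -0.1475],
    [0, 0, -0.1475],
    [0, 0, -0.1475],
    [0, 0, -0.1475]
  ]
}}

```text
t: 11.88
tcp_pos: [0.4968, 0.3224, 0.129]
tool_rot: [-0.293, 0.956, 0.0, 0.001]
force: [-0.7, -0.5, 0.2]
finger_gap: 0.498
gripper_force: 0.0
```

```bash
python3 - <<'E'
from h import *
say();block('scene');block('side')
s=snap('wrist','w5.png');w=cloud(s);px=s['pixels'].astype(float);sat=px.max(-1)-px.min(-1)
r=np.hypot(w[...,0]-.48,w[...,1]-.30)
m=(r<.08)&(sat<40)&(w[...,2]>.002)&(w[...,2]<.01);print('plate',m.sum(),cv2.minAreaRect((1e3*w[m][:,:2]).astype(np.float32)))
m=(r<.08)&(w[...,2]>.02)&(w[...,2]<.055);print('rib',m.sum(),w[m].mean(0),cv2.minAreaRect((1e3*w[m][:,:2]).astype(np.float32)))
m=m&(w[...,2]>.043);print('ribtop',m.sum(),cv2.minAreaRect((1e3*w[m][:,:2]).astype(np.float32)))
E
```

```text
t 11.88 tcp [0.4968 0.3224 0.129 ] seatframe 60.9 266.8 yaw 124.05 z [ 0.002  0.001 -1.   ] F [-0.7 -0.5  0.2] gap 0.498 q6 -1.78
scene 698 ((-0.7455825805664062, 7.249393463134766), (102.17840576171875, 87.75546264648438), 89.97477722167969) pct [[-41.4, -41.9], [41.0, 43.5]]
side 724 ((0.6728515625, 4.818878173828125), (100.03497314453125, 108.17027282714844), 1.0032907724380493) pct [[-47.3, -45.3], [40.8, 44.3]]
plate 5942 ((474.7296447753906, 302.65533447265625), (104.56358337402344, 49.981510162353516), 33.728782653808594)
rib 714 [0.49909783 0.31914719 0.04462017] ((501.4010925292969, 320.4069519042969), (28.387025833129883, 11.816634178161621), 33.45740509033203)
ribtop 605 ((501.5425720214844, 320.4645690917969), (28.07406234741211, 11.601452827453613), 33.927486419677734)
```

View pics/w5.png

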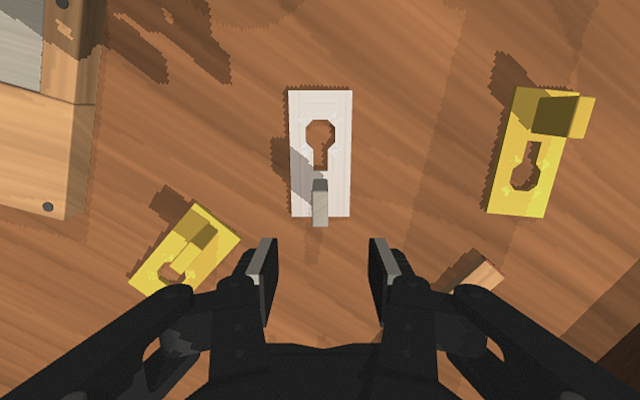

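Wrist view: the aluminium plate spans (289..352, 90..217), with its keyhole at (320,135) and rib at (319,200). The yellow decoys at (185,250) and (540,155) are clear. The block still sits at the seat.

```bash
python3 - <<'E'
from h import *
plan([([.5015,.3204,.06],123.7),([.5015,.3204,.013],123.7)])
E
```

```text
travel [-0.0039, -0.0033, 0.0856] turn [-0.0, 0.0003, -0.0] rows>= 2
--
travel [-0.0, -0.0, 0.0588] turn [0.0, 0.0, -0.0] rows>= 2
--
```

>>> {"name": "apply_moves", "arguments": {
  "claw": [0, 0, 0, 0, 0],
  "travel": [
    [-0.004, -0.0033, 0.04],
    [-0.004, -0.0033, 0.08],
    [-0.004, -0.0033, 0.12],
    [-0.004, -0.0033, 0.1445],
    [-0.004, -0.0033, 0.1445]
  ],
  "turn": [
    [0, 0, 0],
    [0, 0, 0],
    [0, 0, 0],
    [0, 0, 0],
    [0, 0, 0]
  ]
}}

```text
t: 12.45
tcp_pos: [0.4989, 0.3184, 0.0082]
tool_rot: [-0.289, 0.957, -0.0, -0.004]
force: [-0.9, -0.1, -0.4]
finger_gap: 0.501
gripper_force: 0.0
```

>>> {"name": "apply_moves", "arguments": {
  "claw": [0, 0],
  "travel": [
    [0, 0, 0],
    [0, 0, 0]
  ],
  "turn": [
    [0, 0, 0],
    [0, 0, 0]
  ]
}}

```text
t: 12.62
tcp_pos: [0.5028, 0.3204, 0.0132]
tool_rot: [-0.29, 0.957, 0.0, 0.001]
force: [0.7, 0.4, 0.2]
finger_gap: 0.504
gripper_force: 0.0
```

```bash
python3 - <<'E'
from h import *
say();plan([([.5015,.3204,.013],123.7)])
E
```

```text
t 12.62 tcp [0.5028 0.3204 0.0132] seatframe 66.0 263.1 yaw 123.74 z [ 0.002  0.001 -1.   ] F [0.7 0.4 0.2] gap 0.504 q6 -1.78
travel [0.0014, 0.0008, 0.0003] turn [-0.0001, 0.0007, 0.0002] rows>= 1
--
```

Close on the rib and lift.

>>> {"name": "apply_moves", "arguments": {
  "claw": [-0.5, -1, -1, -1, -1],
  "travel": [
    [0.001, 0.0008, 0],
    [0.001, 0.0008, 0],
    [0.001, 0.0008, 0],
    [0.001, 0.0008, 0],
    [0.001, 0.0008, 0]
  ],
  "turn": [
    [0, 0, 0],
    [0, 0, 0],
    [0, 0, 0],
    [0, 0, 0],
    [0, 0, 0]
  ],
  "newtons": 60
}}

```text
t: 13.03
tcp_pos: [0.5016, 0.321, 0.0137]
tool_rot: [-0.291, 0.957, 0.0, 0.001]
force: [-1.7, 0.1, 6.7]
finger_gap: 0.13
gripper_force: 59.4
```

>>> {"name": "apply_moves", "arguments": {
  "claw": [-1, -1, -1],
  "travel": [
    [0, 0, 0],
    [0, 0, 0],
    [0, 0, 0]
  ],
  "turn": [
    [0, 0, 0],
    [0, 0, 0],
    [0, 0, 0]
  ]
}}

```text
t: 13.28
tcp_pos: [0.5016, 0.321, 0.0137]
tool_rot: [-0.291, 0.957, 0.0, 0.001]
force: [-1.1, 0.4, 6.5]
finger_gap: 0.131
gripper_force: 59.4
```

>>> {"name": "apply_moves", "arguments": {
  "claw": [-1, -1, -1, -1, -1],
  "travel": [
    [0, 0, -0.02],
    [0, 0, -0.05],
    [0, 0, -0.08],
    [0, 0, -0.1],
    [0, 0, -0.1]
  ],
  "turn": [
    [0, 0, 0],
    [0, 0, 0],
    [0, 0, 0],
    [0, 0, 0],
    [0, 0, 0]
  ]
}}

```text
t: 13.7
tcp_pos: [0.5029, 0.3216, 0.0957]
tool_rot: [-0.291, 0.957, 0.0, 0.004]
force: [1.4, 0.6, -1.5]
finger_gap: 0.128
gripper_force: 58.5
```

```bash
python3 - <<'E'
from h import *
say()
s=snap('wrist','w6.png');w=cloud(s);st=manip.sense();R=Rn.from_quat(st['tool_rot']).as_matrix()
T=(w-st['tcp_pos'])@R*1e3  # tool frame mm
px=s['pixels'].astype(float);sat=px.max(-1)-px.min(-1);np.save('/tmp/T.npy',T)
m=(T[...,2]>2)&(T[...,2]<30)&(sat<40)&(abs(T[...,1])<35)&(T[...,0]>15)&(T[...,0]<100)
q=T[m];print('plate',m.sum(),q[:,2].mean(),cv2.minAreaRect(q[:,:2].astype(np.float32)))
A=np.c_[q[:,:2],np.ones(len(q))];print('plane',np.linalg.lstsq(A,q[:,2],rcond=None)[0])
print('fwd edge',np.percentile(q[:,0],[1,99]))
E
```

```text
t 13.7 tcp [0.5029 0.3216 0.0957] seatframe 66.5 264.2 yaw 123.83 z [ 0.007  0.003 -1.   ] F [ 1.4  0.6 -1.5] gap 0.128 q6 -1.78
plate 12705 6.888816106226225 ((48.957672119140625, -0.4913768768310547), (67.89540100097656, 50.23487854003906), 0.030823279172182083)
plane [-1.29337105e-03  1.72763572e-03  6.95779368e+00]
fwd edge [15.65825101 82.41566916]
```

View pics/w6.png

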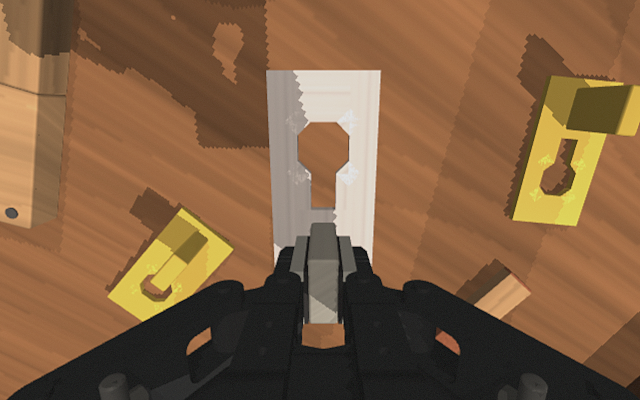

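Wrist view: the rib is held centrally and the plate is level and square to the tool. The large opening is at (323,145) and the nose edge at row 70. Move over the stud.

```bash
python3 - <<'E'
from h import *
plan([(S(133.5,.8,75),FY+90)],step=.15)
E
```

```text
travel [0.006, -0.1698, 0.0119] turn [-0.0001, 0.0007, 0.0459] rows>= 4
travel [-0.0185, -0.1689, 0.0119] turn [-0.0001, 0.0007, 0.0459] rows>= 4
--
```

>>> {"name": "apply_moves", "arguments": {
  "claw": [-1, -1, -1, -1],
  "travel": [
    [0.0015, -0.042, 0],
    [0.003, -0.085, 0.005],
    [0.0045, -0.13, 0.01],
    [0.006, -0.17, 0.012]
  ],
  "turn": [
    [0, 0, 0.0459],
    [0, 0, 0.0459],
    [0, 0, 0.0459],
    [0, 0, 0.0459]
  ]
}}

```text
t: 14.08
tcp_pos: [0.5718, 0.2032, 0.0803]
tool_rot: [-0.221, 0.975, -0.0, -0.002]
force: [0.0, 0.9, -1.4]
finger_gap: 0.133
gripper_force: 58.7
```

>>> {"name": "apply_moves", "arguments": {
  "claw": [-1, -1, -1, -1, -1],
  "travel": [
    [-0.005, -0.045, 0.003],
    [-0.01, -0.09, 0.006],
    [-0.0145, -0.132, 0.009],
    [-0.0185, -0.169, 0.012],
    [-0.0185, -0.169, 0.012]
  ],
  "turn": [
    [0, 0, 0.0459],
    [0, 0, 0.0459],
    [0, 0, 0.0459],
    [0, 0, 0.0459],
    [0, 0, 0.0459]
  ]
}}

```text
t: 14.5
tcp_pos: [0.6472, 0.0834, 0.0707]
tool_rot: [-0.148, 0.989, -0.001, 0.001]
force: [-0.4, -0.5, -1.2]
finger_gap: 0.131
gripper_force: 58.8
```

>>> {"name": "apply_moves", "arguments": {
  "claw": [-1, -1],
  "travel": [
    [0, 0, 0],
    [0, 0, 0]
  ],
  "turn": [
    [0, 0, 0],
    [0, 0, 0]
  ]
}}

```text
t: 14.67
tcp_pos: [0.6423, 0.0894, 0.071]
tool_rot: [-0.15, 0.989, 0.001, -0.002]
force: [-0.8, 0.2, -1.8]
finger_gap: 0.131
gripper_force: 58.8
```

```bash
python3 - <<'E'
from h import *
say();plan([(S(133.5,.8,75),FY+90)])
s=snap('wrist','w7.png');w=cloud(s);f=tosf(w);px=s['pixels'].astype(float);sat=px.max(-1)-px.min(-1)
z=f[...,2]
m=(abs(z-39)<5)&(sat<60)&(np.hypot(f[...,0]-84.5,f[...,1])<12);print('stud',m.sum(),f[m].mean(0) if m.sum() else '')
m=(z>45)&(z<80)&(sat<40)&(abs(f[...,1])<40)&(f[...,0]<118)&(f[...,0]>30);q=f[m];print('plate',q[:,2].mean(),cv2.minAreaRect(q[:,:2].astype(np.float32)))
# block & rail
m=(abs(z-24)<6)&(sat<45)&(abs(f[...,0])<60)&(abs(f[...,1])<60);print('block pct',np.percentile(f[m][:,:2],[1,99],axis=0).round(1).tolist() if m.sum() else 0)
E
```

```text
t 14.67 tcp [0.6423 0.0894 0.071 ] seatframe 130.5 1.1 yaw 107.25 z [-0.004  0.001 -1.   ] F [-0.8  0.2 -1.8] gap 0.131 q6 -1.91
travel [-0.0037, -0.0003, -0.005] turn [0.0006, -0.0012, -0.0003] rows>= 1
--
stud 809 [84.17653518  0.36668989 37.70686284]
plate 62.87320041975665 ((82.21929168701172, 0.6369514465332031), (71.53687286376953, 50.16400146484375), 0.0761442631483078)
block pct [[8.1, -45.8], [52.7, 45.7]]
```

View pics/w7.png

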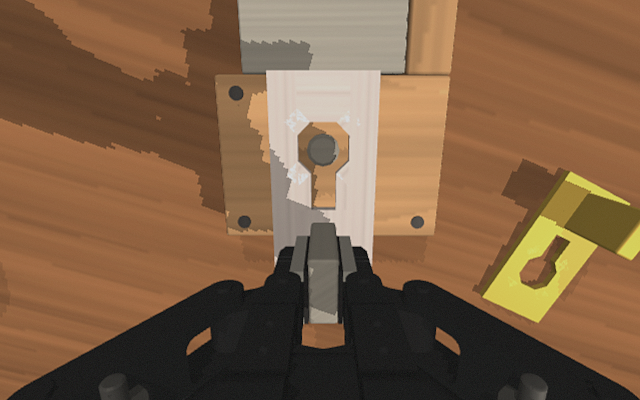

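Wrist view: the large opening (323,148) is over the stud head (322,150), with the plate along the rail. The block's edges are against the rail and stop. Small correction, lower to just above the head and re-measure.

>>> {"name": "apply_moves", "arguments": {
  "claw": [-1, -1, -1, -1],
  "travel": [
    [-0.004, 0, 0.006],
    [-0.004, 0, 0.014],
    [-0.004, 0, 0.016],
    [-0.004, 0, 0.016]
  ],
  "turn": [
    [0, 0, 0],
    [0, 0, 0],
    [0, 0, 0],
    [0, 0, 0]
  ]
}}

```text
t: 15.05
tcp_pos: [0.6459, 0.0911, 0.0589]
tool_rot: [-0.151, 0.989, 0.0, -0.001]
force: [-0.3, 1.0, -1.7]
finger_gap: 0.133
gripper_force: 58.8
```

```bash
cat >>h.py <<'E'
def fit():
    say()
    s=snap('wrist');w=cloud(s);f=tosf(w);px=s['pixels'].astype(float);sat=px.max(-1)-px.min(-1);z=f[...,2]
    v,u=np.mgrid[0:400,0:640]
    zp=np.median(z[80:110,300:345]);print('plate top z',zp.round(1))
    m=(abs(z-zp)<3)&(sat<40)&(abs(f[...,1])<40)&(f[...,0]<112)&(f[...,0]>0);m=cv2.morphologyEx(m.astype(np.uint8),cv2.MORPH_OPEN,np.ones((5,5)))>0
    q=f[m];r=cv2.minAreaRect(q[:,:2].astype(np.float32));nose=np.percentile(q[:,0],.3)
    A=np.c_[q[:,:2],np.ones(len(q))];pl=np.linalg.lstsq(A,q[:,2],rcond=None)[0]
    print('nose',nose.round(1),'hole x',(nose+34).round(1),'y',np.round(r[0][1],1),'angle',r[2],'tilt',pl[:2].round(3))
    m=(abs(z-38)<2.5)&(z<zp-6 if zp>46 else z>zp+3)&(sat<70)&(np.hypot(f[...,0]-84.5,f[...,1])<11);print('stud',m.sum(),f[m].mean(0) if m.sum() else '')
E
python3 - <<'E'
from h import *
fit()
E
```

```text
t 15.05 tcp [0.6459 0.0911 0.0589] seatframe 134.5 1.6 yaw 107.37 z [-0.002  0.    -1.   ] F [-0.3  1.  -1.7] gap 0.133 q6 -1.9
plate top z nanTraceback (most recent call last):
  File "<stdin>", line 2, in <module>
  File "h.py", line 55, in fit
    q=f[m];r=cv2.minAreaRect(q[:,:2].astype(np.float32));nose=np.percentile(q[:,0],.3)
                                                              ~~~~~~~~~~~~~^^^^^^^^^^^
    return _quantile_unchecked(
        a, q, axis, out, overwrite_input, method, keepdims, weights)
    return _ureduce(a,
                    func=_quantile_ureduce_func,
    ...<5 lines>...
                    overwrite_input=overwrite_input,
                    method=method)
    r = func(a, **kwargs)
    result = _quantile(arr,
                       quantiles=q,
    ...<2 lines>...
                       out=out,
                       weights=wgt)
    slices_having_nans = np.isnan(arr[-1, ...])
                                  ~~~^^^^^^^^^
IndexError: index -1 is out of bounds for axis 0 with size 0
```

```bash
sed -i 's/np.median(z\[80/np.nanmedian(z[80/' h.py; python3 - <<'E'
from h import *
fit()
E
```

```text
t 15.1 tcp [0.6463 0.0909 0.0593] seatframe 134.8 1.2 yaw 107.35 z [-0.001  0.    -1.   ] F [ 0.5 -0.  -1.8] gap 0.13 q6 -1.9
plate top z 50.9
nose 50.9 hole x 84.9 y 0.7 angle 0.020267656072974205 tilt [-0.004 -0.   ]
stud 932 [84.26571987  0.51299937 37.72304178]
```

>>> {"name": "apply_moves", "arguments": {
  "claw": [-1, -1, -1, -1, -1],
  "travel": [
    [0.0005, 0, 0.006],
    [0.0005, 0, 0.012],
    [0.0005, 0, 0.018],
    [0.0005, 0, 0.022],
    [0.0005, 0, 0.0245]
  ],
  "turn": [
    [0, 0, 0],
    [0, 0, 0],
    [0, 0, 0],
    [0, 0, 0],
    [0, 0, 0]
  ]
}}

```text
t: 15.57
tcp_pos: [0.6462, 0.09, 0.0397]
tool_rot: [-0.15, 0.989, 0.0, -0.001]
force: [-3.8, 0.9, 14.3]
finger_gap: 0.13
gripper_force: 61.6
```

>>> {"name": "apply_moves", "arguments": {
  "claw": [-1, -1],
  "travel": [
    [0, 0, 0],
    [0, 0, 0]
  ],
  "turn": [
    [0, 0, 0],
    [0, 0, 0]
  ]
}}

```text
t: 15.73
tcp_pos: [0.6468, 0.09, 0.0402]
tool_rot: [-0.15, 0.989, 0.0, 0.0]
force: [0.3, 0.1, -0.8]
finger_gap: 0.128
gripper_force: 58.9
```

```bash
python3 - <<'E'
from h import *
fit()
E
```

```text
t 15.73 tcp [0.6468 0.09   0.0402] seatframe 135.0 0.3 yaw 107.29 z [ 0.  0. -1.] F [ 0.3  0.1 -0.8] gap 0.128 q6 -1.91
plate top z 31.7
nose 51.1 hole x 85.1 y -0.2 angle 89.96390533447266 tilt [-0.002 -0.001]
stud 1178 [84.20548984  0.51093875 37.68797656]
```

>>> {"name": "apply_moves", "arguments": {
  "claw": [-1, -1, -1],
  "travel": [
    [0, 0.0006, 0.001],
    [0, 0.0006, 0.001],
    [0, 0.0006, 0.001]
  ],
  "turn": [
    [0, 0, 0],
    [0, 0, 0],
    [0, 0, 0]
  ]
}}

```text
t: 16.03
tcp_pos: [0.6469, 0.0905, 0.0398]
tool_rot: [-0.15, 0.989, -0.0, 0.0]
force: [0.5, 0.2, -0.5]
finger_gap: 0.132
gripper_force: 59.1
```

>>> {"name": "apply_moves", "arguments": {
  "claw": [-1, -1, -1, -1, -1],
  "travel": [
    [0.007, 0, 0],
    [0.014, 0, 0],
    [0.021, 0, 0],
    [0.027, 0, 0],
    [0.0305, 0, 0]
  ],
  "turn": [
    [0, 0, 0],
    [0, 0, 0],
    [0, 0, 0],
    [0, 0, 0],
    [0, 0, 0]
  ]
}}

```text
t: 16.45
tcp_pos: [0.6225, 0.0831, 0.0398]
tool_rot: [-0.15, 0.989, 0.0, -0.0]
force: [0.0, 0.2, -1.0]
finger_gap: 0.128
gripper_force: 59.2
```

>>> {"name": "apply_moves", "arguments": {
  "claw": [-1, -1],
  "travel": [
    [0, 0, 0],
    [0, 0, 0]
  ],
  "turn": [
    [0, 0, 0],
    [0, 0, 0]
  ]
}}

```text
t: 16.62
tcp_pos: [0.6222, 0.083, 0.0398]
tool_rot: [-0.15, 0.989, -0.0, -0.001]
force: [-2.9, -0.7, 3.9]
finger_gap: 0.126
gripper_force: 59.6
```

```bash
python3 - <<'E'
from h import *
fit();block('scene')
E
```

```text
t 16.62 tcp [0.6222 0.083  0.0398] seatframe 109.4 0.9 yaw 107.3 z [-0.002 -0.    -1.   ] F [-2.9 -0.7  3.9] gap 0.126 q6 -1.92
plate top z 31.6
nose 25.5 hole x 59.5 y 0.3 angle 89.85906982421875 tilt [-0.005 -0.   ]
stud 1069 [84.24848803  0.4395403  37.72084224]
scene 208 ((15.673206329345703, 4.6060943603515625), (64.85688781738281, 139.46070861816406), 59.00733947753906) pct [[-42.7, 1.1], [56.2, 43.5]]
```

The slot end is on the stud. Release and lift straight up.

>>> {"name": "apply_moves", "arguments": {
  "claw": [-0.4, 0, 0, 0, 0],
  "travel": [
    [0, 0, 0],
    [0, 0, 0],
    [0, 0, 0],
    [0, 0, 0],
    [0, 0, 0]
  ],
  "turn": [
    [0, 0, 0],
    [0, 0, 0],
    [0, 0, 0],
    [0, 0, 0],
    [0, 0, 0]
  ]
}}

```text
t: 17.13
tcp_pos: [0.6234, 0.0834, 0.0394]
tool_rot: [-0.15, 0.989, 0.0, 0.0]
force: [-0.1, 0.0, -0.9]
finger_gap: 0.505
gripper_force: 0.0
```

>>> {"name": "apply_moves", "arguments": {
  "claw": [0, 0, 0, 0, 0],
  "travel": [
    [0, 0, -0.02],
    [0, 0, -0.06],
    [0, 0, -0.1],
    [0, 0, -0.13],
    [0, 0, -0.13]
  ],
  "turn": [
    [0, 0, 0],
    [0, 0, 0],
    [0, 0, 0],
    [0, 0, 0],
    [0, 0, 0]
  ]
}}

```text
t: 17.55
tcp_pos: [0.6272, 0.0833, 0.1493]
tool_rot: [-0.15, 0.989, -0.001, 0.006]
force: [0.9, 0.1, 0.4]
finger_gap: 0.497
gripper_force: 0.0
```

```bash
python3 - <<'E'
from h import *
say()
s=snap('wrist','w8.png');w=cloud(s);f=tosf(w);px=s['pixels'].astype(float);sat=px.max(-1)-px.min(-1);z=f[...,2]
m=(abs(z-31)<3)&(sat<45)&(abs(f[...,1])<40)&(f[...,0]>0)&(f[...,0]<140);q=f[m]
print('plate',q[:,2].mean(),cv2.minAreaRect(q[:,:2].astype(np.float32)))
A=np.c_[q[:,:2],np.ones(len(q))];print('tilt',np.linalg.lstsq(A,q[:,2],rcond=None)[0].round(4))
m=(abs(z-24)<4)&(sat<45)&(f[...,0]<46)&(abs(f[...,1])<60)&(f[...,0]>-60);q=f[m];print('block',np.percentile(q[:,:2],[.5,99.5],axis=0).round(1).tolist())
m=(abs(z-38)<3)&(sat<60)&(np.hypot(f[...,0]-84,f[...,1])<10);print('stud',m.sum(),f[m].mean(0))
E
```

```text
t 17.55 tcp [0.6272 0.0833 0.1493] seatframe 114.3 -0.3 yaw 107.31 z [ 0.011 -0.    -1.   ] F [0.9 0.1 0.4] gap 0.497 q6 -1.92
plate 31.125375352962855 ((77.7411117553711, 0.17617225646972656), (49.96356964111328, 103.61597442626953), 89.99125671386719)
tilt [ 2.00000e-04 -6.00000e-04  3.11115e+01]
block [[-28.0, -44.1], [43.4, 56.2]]
stud 390 [84.30760188  0.28653252 37.66712497]
```

View pics/w8.png

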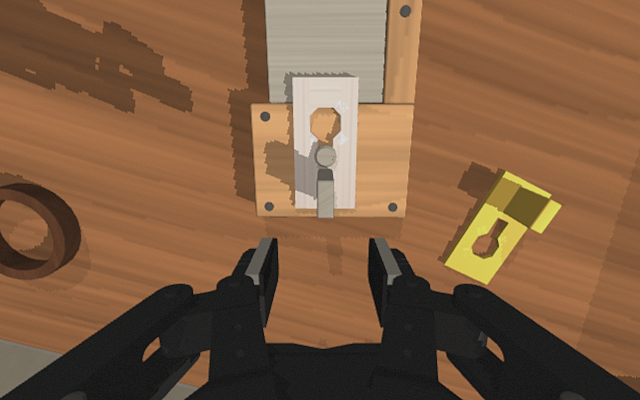

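Wrist view: the stud (325,155) is home in the narrow slot. The nose (293..357, row 75) covers the block's edge and the block sits against both rail and stop. Handing in.

```bash
python3 -c "
from station import manip
print(manip.sign_off())"
```

```text
the job is handed in; nothing more can be done
None
```

I handed the job in at about 17.6 s. The block sits against the rail and end stop, and the plate lies flat with the stud within about 1 mm of home; I went nowhere near the bystanders, and `sign_off` returned no verdict.

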